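# Load the sight cell into the light gauge and clip it in

### The arm

A 6-joint arm with a two-finger parallel gripper is mounted at the origin on the work surface. World frame = base frame: x ahead of the robot, y to its left, z up, the work surface at z = 0. Lengths are in m, angles in rad, forces in N, time in s.
With the tool pointing down it reaches from about 0.375 to 0.925 m from the base axis. Payload 5.7 kg.
Tool frame: the origin (TCP) lies midway between the tips of the shut fingers; the grasp point (between the pads) lies 19 mm behind it; z points along the fingers, x is the direction in which the jaws open and shut, and the axes are right-handed (so a half turn about z gives the same grasp; the last joint's range is limited). The gripper opens to 88 mm and grips with 3 to 60 N. Pads are 20 mm wide; open, the fingers measure 115 mm over their backs; the gripper's body (75 mm by 178 mm) begins 61 mm behind the grasp point.
Start: joints at [-1.46, 0.359, 1.51, -0, 1.272, -0.115], TCP at [0.134, -0.585, 0.223] pointing down, gripper open.
Joint ranges: [-2.97, 2.97], [-1.01, 2.36], [0.21, 2.38], [-0.96, 4.11], [0.2, 2.71], [-2.98, 2.98]. Speed limits (rad/s): [2.39, 2.39, 3.14, 3.14, 3.14, 3.14].

### API

Orientations are given as a unit quaternion [x, y, z, w].
In Python, from bench import move_ptp, servo_line, goto_joints, move_gripper, sleep, inverse_kinematics, capture, PlanningError, close_job, spot_in, silhouettes, current_clock, current_joint_pos, current_qvel, current_joint_torque, current_position, current_orientation, current_force, current_torque, current_finger_gap gives the robot as it stands. Calls block until the motion is done:
- move_ptp(position, orientation): joint-space move of the TCP to a pose.
- servo_line(position, orientation=None, rate=0.15, contact_N=None): straight line of the TCP; orientation=None keeps the orientation; rate is the mean speed in m/s. With contact_N (N) it stops when the force on the tool has changed by that much, and returns True; else False.
- goto_joints(angles): joint-space move.
- move_gripper(opening): finger opening in m; the grip force is fixed at half the most; returns when the fingers have stopped.
- sleep(seconds).
- inverse_kinematics(position, orientation): joint angles nearest the present ones, or None.
- capture(name): name is "scene" or "top"; returns a dict with "image" (480x640x3 uint8, blue, green, red), "range_z" (480x640 float32, m along the optical axis (not along the pixel's ray), 0 where there is no reading), "intrinsics" (3x3 intrinsics, pixels), "R" (3x3) and "t" (3): a world point X has camera coordinates R X + t. Camera axes: x right, y down, z forward; pixel columns grow to the right and rows downward; lengths in m; the calibration is good to about 2 mm. A picture is of the moment at which its call begins.
A pose or a line that the arm cannot do raises PlanningError and nothing moves.
- close_job(): hands the job in, once; it reports no verdict.
Trained networks look in the newest picture that a camera, given by its name, has taken for a name from the list of things; names that differ only in an ending like _2 or _b are one class to them, and where a whole thing is asked for, a point or a joint stands for the part that bears it (a point fixed in the world has none). Each returns a list of dicts, best first, with "conf" (0 to 1); they miss things now and then, are a little off and sometimes report something else, mostly with a low value. They report only what shows in the picture. A call takes as long as a camera call. They do not tell look-alikes from the thing itself.
- spot_in(camera, query): "xy" ([column, row] in pixels, amid what is visible of it).
- silhouettes(camera, query): "region" (480x640 bool, what is visible of it) and "xy" ([column, row] in pixels, amid what is visible of it).
Readings, each from a call of its own:
- current_clock(): time.
- current_joint_pos(): joint angles.
- current_qvel(): joint speeds.
- current_joint_torque(): joint torques, N m.
- current_position(): TCP position.
- current_orientation(): TCP orientation.
- current_force(): force on the tool from outside, world axes, zero at the start.
- current_torque(): the same for the moment, N m.
- current_finger_gap(): finger opening in m.
Only numpy, scipy, OpenCV 4.12 (cv2) and the standard library are available. Lean on these libraries where they do the work, as an engineer would, in place of code of your own. Each camera call takes 0.05 s, during which the arm holds its last target. There are 200 camera calls.

### The job

Take the round-headed blanking plug out of the well of the light gauge and stand it upright in the square steel tray. Then set the square-headed sight cell fully down into the empty well, upright, with its two clear windows facing the lamp and the detector so that the light path goes through them, and push the spring clip sideways by its tab until it snaps fully home round the groove in the cell's neck. Let go of everything and leave the cartridge, the can, the spanner and the flange where they are.

Things in the scene. Friction and masses are not known exactly. Their poses are not given: they have to be found in the camera images.
- well (a point): Centre of the floor of the gauge's 43 mm square well, 15 mm above the bench. The gauge is fixed, turned only about the vertical; z up. This y axis is the light path (+y lamp, -y detector); x points from the well to the clip. Dark cheeks on the -x and +x sides stand 64 and 68 mm above this floor; sills on the +-y sides 25 mm. The +x cheek is the clip's bed and runs out to x = 106 mm.
- lamp (a point): Centre of the top of the gauge's grey lamp tower, on the well's +y side: 56 mm in the well's x, 52 to 94 mm from the well axis in y, top 125 mm above the well floor. Its 22 mm wide nozzle points at the well, 44 mm above the well floor, and ends 30 mm from the well axis.
- detector (a point): Centre of the top of the gauge's black detector box, on the well's -y side: 50 mm in the well's x, 52 to 94 mm from the well axis in y, top 72 mm above the well floor, with the same kind of nozzle as the lamp.
- clip (a joint): Captive flat steel spring clip sliding along the well's -x on the +x cheek; m: 0 = right back, 0.050 = home, stop 0.051. Below 0.012 it is clear of the well. 6 mm thick, 76 mm above the well floor. Its sprung arms meet the cell's neck near 0.035, are forced open (about 12 N), pass over near 0.042 and close behind it. Else it slides with 1.5 N friction and stays where left.
- clip_tab (a point): Middle of the outer face (facing away from the well) of the clip's upright push tab, 97 mm above the well floor. The tab is a plate 6 mm thick, 30 mm wide, from 76 to 103 mm above the well floor; it moves with the clip, and this face is 44 mm from the well axis when the clip is home. Axes as well.
- cell_center (a point): Centre (60 mm above the bottom) of the loose dark-steel sight cell, 120 mm tall, 0.3 kg, standing on the mat at any yaw. Body 40 x 40 mm, 66 mm high, clear glass windows on the two faces along this x axis (both ways alike), plain steel on the +-y faces. Groove 14 mm in diameter at 70 to 82 mm up; square 28 x 28 mm grip head, sides parallel to the body's, at 82 to 120 mm up. z up.
- plug_center (a point): Centre (56 mm above the bottom) of the loose black plastic blanking plug, 112 mm tall, 0.15 kg, standing in the well at the start. Body 40 x 40 mm, 60 mm high, no windows; an 18 mm neck; round grip head 30 mm in diameter at 82 to 112 mm up. z up.
- tray_in (a point): centre of the inner floor of the square open steel tray fixed to the bench, 100 x 100 mm outside, 92 x 92 mm inside, rim 25 mm above the bench, floor 4 mm above it. Empty at the start
- cartridge_center (a point): centre, half-way up, of a bright steel stepped round valve cartridge, 130 mm tall, up to 44 mm in diameter, standing on the same rubber mat as the cell, about 80 or 160 mm from it; bystander
- can_center (a point): centre, half-way up, of a plain round metal can, 115 mm tall, 44 mm in diameter, standing on the rubber mat; bystander
- spanner: a steel spanner 190 mm long lying flat on the bench beyond the gauge; bystander
- flange: a square steel flange plate 80 x 80 x 14 mm with holes, lying flat on the bench beyond the gauge; bystander, origin under its centre
- mat: black rubber mat 270 x 110 x 4 mm fixed to the bench, on which the cell, the cartridge and the can stand in a row along its x axis; the top is 4 mm above the bench; origin under its centre
There are look-alikes about, which are no part of the job. Leave any red or yellow look-alike of the part that bears plug_center alone.

How it is judged:
By the outcome, as a careful person would: the job done as asked, in the order asked, and still so for the second after the job is handed in, with the robot touching nothing.
It also fails if it takes over 67 s, if anything falls off the work surface, if the arm or the gripper's body presses on something with over 40 N, if the wrist force passes 120 N, or if a joint passes its speed limit or range.

## Working session

There is one attempt and no reset: what is moved stays moved. The work goes in short steps, each a Python script; the robot and the scene stay as the last script left them, time stands still between calls to the robot, and variables do not carry over. Pictures are saved under pics/ and viewed, about 8 in all and at most 12, crops included, and the job is handed in when it is done.

```bash
mkdir -p pics; ls; cat > h.py <<'E'
import numpy as np, cv2
from bench import *
def world(c,u,v,z):
    """pixel ray hits the plane z"""
    K,R,t=c["intrinsics"],c["R"],c["t"]
    d=R.T@np.linalg.solve(K,[u,v,1]); o=-R.T@t
    return o+d*(z-o[2])/d[2]
def cloud(c):
    K,R,t=c["intrinsics"],c["R"],c["t"]
    v,u=np.mgrid[:480,:640]; Z=c["range_z"]
    P=np.stack([(u-K[0,2])/K[0,0]*Z,(v-K[1,2])/K[1,1]*Z,Z],-1)
    W=(P-t)@R; W[Z<=0]=np.nan
    return W
def pix(c,X):
    p=c["K"] if "K" in c else c["intrinsics"]
    q=p@(c["R"]@np.array(X)+c["t"]); return q[:2]/q[2]
E
python3 - <<'E'
from h import *
import pickle
for n in("scene","top"):
    c=capture(n); pickle.dump(c,open(n+".pkl","wb")); cv2.imwrite(f"pics/{n}0.png",c["image"])
    W=cloud(c)
    print(n,"cam",-c["R"].T@c["t"])
    for q in("well","lamp","detector","clip","clip_tab","cell_center","plug_center","tray_in","cartridge_center","can_center","mat"):
        for d in spot_in(n,q)[:4]:
            u,v=map(int,d["xy"]); print(q,round(d["conf"],2),u,v,W[v,u].round(3))
print(current_clock())
E
```

```text
pics
scene cam [ 1.10153217 -0.03711569  0.7741279 ]
well 0.88 309 246 [ 0.616 -0.017  0.104]
lamp 0.81 305 243 [ 0.618 -0.023  0.114]
detector 0.83 304 247 [ 0.617 -0.025  0.103]
detector 0.56 447 250 [0.578 0.235 0.003]
detector 0.22 150 241 [ 0.504 -0.303  0.006]
clip 0.57 303 237 [ 0.583 -0.025  0.085]
clip 0.51 309 244 [ 0.617 -0.017  0.11 ]
clip_tab 0.74 303 243 [ 0.616 -0.026  0.112]
cell_center 0.84 466 203 [0.528 0.269 0.072]
cell_center 0.31 149 242 [ 0.506 -0.305  0.005]
plug_center 0.93 318 172 [0.417 0.015 0.063]
plug_center 0.85 242 176 [ 0.411 -0.128  0.061]
plug_center 0.77 300 206 [ 0.541 -0.025  0.115]
tray_in 0.92 149 242 [ 0.506 -0.305  0.005]
cartridge_center 0.71 458 173 [0.46  0.271 0.077]
can_center 0.93 480 239 [0.623 0.262 0.093]
mat 0.84 447 248 [0.574 0.236 0.003]
top cam [ 0.45476343 -0.01345774  1.02605685]
lamp 0.74 329 256 [ 0.55  -0.015  0.083]
detector 0.64 335 253 [ 0.556 -0.027  0.08 ]
clip 0.6 335 231 [ 0.599 -0.027  0.096]
clip_tab 0.53 336 230 [ 0.602 -0.029  0.093]
cell_center 0.78 192 270 [0.52  0.264 0.09 ]
plug_center 0.94 311 322 [0.418 0.02  0.112]
plug_center 0.81 332 265 [ 0.527 -0.021  0.129]
plug_center 0.81 384 330 [ 0.403 -0.121  0.111]
tray_in 0.7 458 276 [ 0.514 -0.296  0.005]
cartridge_center 0.78 187 307 [0.445 0.271 0.091]
cartridge_center 0.25 204 277 [0.51  0.259 0.015]
can_center 0.64 192 235 [0.588 0.257 0.12 ]
mat 0.82 207 278 [0.508 0.255 0.005]
1.2
```

View pics/scene0.png

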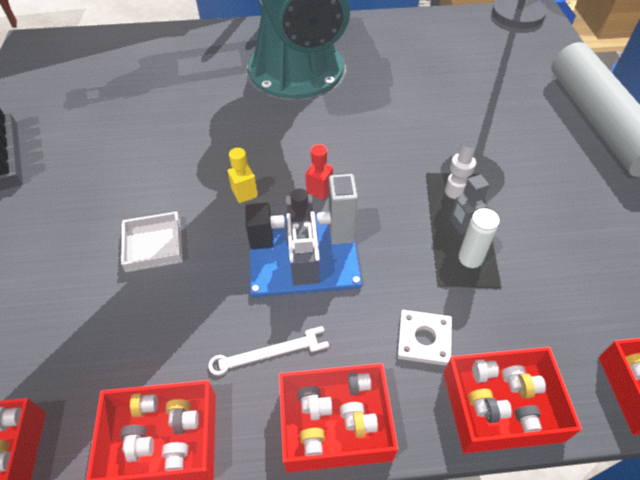

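View pics/top0.png

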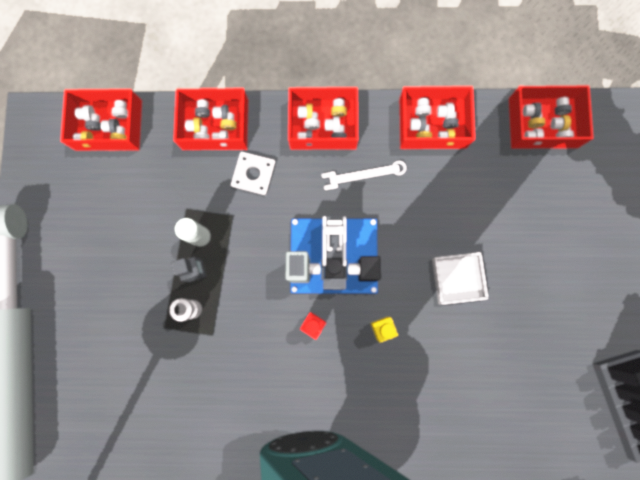

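Candidates for the plug (top view): black head in the well (335,265), red (313,326), yellow (385,330). I choose the black one in the gauge well. The cell is the dark part at (190,270), between the can (190,232) and the cartridge (185,309). Next I measure both and look at a close crop.

```bash
python3 - <<'E'
from h import *
import pickle
c=pickle.load(open("top.pkl","rb")); s=pickle.load(open("scene.pkl","rb"))
for nm,c in(("top",c),("scene",s)):
    W=cloud(c); 
    def box(x0,x1,y0,y1,z0,z1,lab):
        m=(W[...,0]>x0)&(W[...,0]<x1)&(W[...,1]>y0)&(W[...,1]<y1)&(W[...,2]>z0)&(W[...,2]<z1)
        P=W[m]
        if len(P)<8: print(nm,lab,len(P));return
        r=cv2.minAreaRect((P[:,:2]*1000).astype(np.float32)); print(nm,lab,len(P),P.mean(0).round(4),np.round(r[0],1),np.round(r[1],1),round(r[2],1))
    box(.48,.58,.02,.12,.132,.15,"lamp top")
    box(.48,.58,-.14,-.05,.08,.095,"det top")
    box(.48,.56,-.06,.015,.118,.14,"plug head")
    box(.56,.7,-.06,.02,.085,.125,"clip/tab")
    box(.48,.56,.20,.32,.115,.135,"cell head")
    box(.48,.56,.20,.32,.06,.08,"cell body top")
    box(.42,.47,.22,.32,.1,.15,"cartridge")
    box(.56,.65,.2,.32,.11,.13,"can")
    box(.44,.58,-.38,-.22,.018,.035,"tray rim")
    print(nm, "blue")
    b=c["image"].astype(int); m=(b[...,0]>b[...,2]+70)&(W[...,2]<.04)&(W[...,0]>.4)&(abs(W[...,1])<.2)
    P=W[m]; r=cv2.minAreaRect((P[:,:2]*1000).astype(np.float32)); print(r)
a=pickle.load(open("top.pkl","rb"))["image"]; 
A=cv2.resize(a[205:345,160:260],None,fx=4,fy=4,interpolation=3); B=cv2.resize(a[205:345,275:400],None,fx=4,fy=4,interpolation=3)
C=cv2.convertScaleAbs(np.hstack([A,B])[:, :],alpha=1.6,beta=20)
cv2.imwrite("pics/crop1.png",cv2.resize(C,None,fx=.88,fy=.88))
D=cv2.resize(np.hstack([s["image"][130:290,425:505],s["image"][130:290,230:370]]),None,fx=3.6,fy=3.6,interpolation=3)
cv2.imwrite("pics/crop2.png",cv2.convertScaleAbs(D,alpha=1.6,beta=20))
E
```

```text
top lamp top 632 [0.5248 0.0476 0.141 ] [525.9  47.9] [56.2 41. ] 0.2
top det top 516 [ 0.5251 -0.0978  0.0868] [525.2 -97.9] [49.  41.1] 0.0
top plug head 182 [ 0.5254 -0.025   0.1269] [525.9 -24.4] [27.2 27.5] 89.5
top clip/tab 475 [ 0.5955 -0.0255  0.0944] [595.3 -25. ] [45.  69.4] 89.7
top cell head 214 [0.5245 0.2782 0.1238] [524.5 279.7] [28.3 29.3] 15.2
top cell body top 188 [0.5211 0.2707 0.0695] [524.4 279.3] [39.7 40.5] 17.2
top cartridge 68 [0.4405 0.2744 0.1172] [439.3 275.9] [ 9.3 23.9] 83.7
top can 347 [0.6004 0.2705 0.119 ] [600.8 270.6] [40.  40.5] 81.2
top tray rim 407 [ 0.5087 -0.298   0.0242] [ 508.6 -297.3] [100.1 101.3] 6.3
top blue
((559.8430786132812, -24.82775115966797), (194.42465209960938, 168.4646759033203), 89.84796905517578)
scene lamp top 703 [0.5319 0.046  0.1407] [527.4  46.6] [42.2 57.9] 89.9
scene det top 605 [ 0.5301 -0.0992  0.0869] [527.6 -99.1] [42.1 51. ] 89.4
scene plug head 245 [ 0.5299 -0.0264  0.1263] [527.8 -26. ] [28.8 29.6] 65.6
scene clip/tab 659 [ 0.6011 -0.0267  0.0963] [596.7 -26.4] [73.3 45.9] 0.0
scene cell head 271 [0.5286 0.2771 0.1227] [526.  278.3] [29.1 28.9] 16.5
scene cell body top 343 [0.5317 0.2733 0.0696] [525.9 278.5] [41.3 42.4] 17.4
scene cartridge 213 [0.4495 0.2792 0.1173] [447.8 281.1] [26.  15.7] 70.4
scene can 468 [0.6038 0.2692 0.1184] [602.  270.3] [40.8 40.2] 61.5
scene tray rim 710 [ 0.5125 -0.299   0.0239] [ 510.1 -297.7] [103.2 100.8] 6.0
scene blue
((560.8386840820312, -24.7242431640625), (192.59408569335938, 165.55270385742188), 89.63935852050781)
```

View pics/crop1.png

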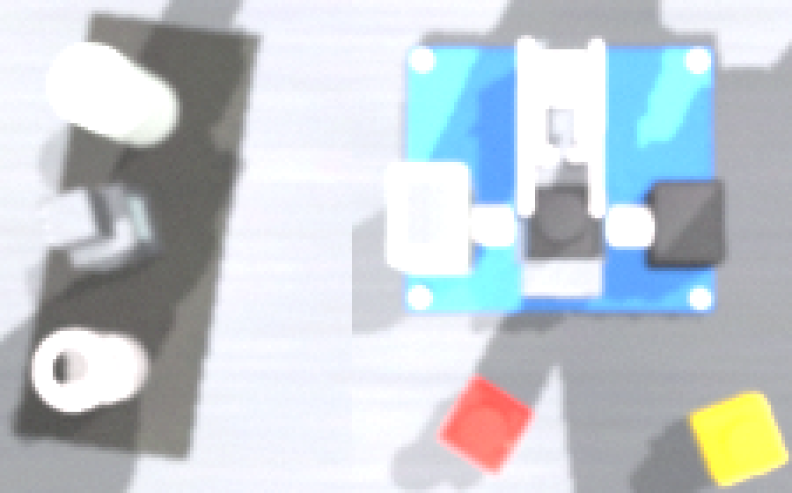

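View pics/crop2.png

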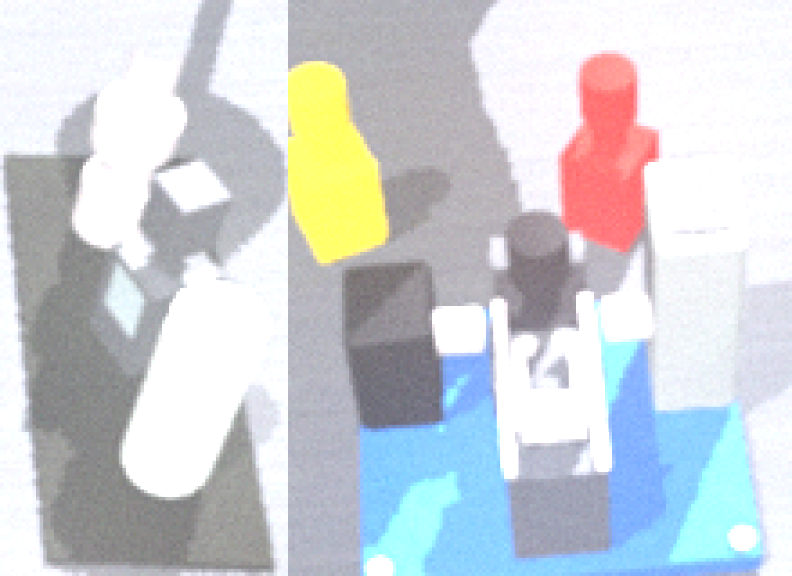

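The crops show the black round head in the gauge at well centre (crop1 560,215), and red and yellow ones standing free at (485,425) and (740,440), so the black plug is confirmed. The cell (crop1 100,220) shows its pale window on the face toward world -y. The square's yaw is about 16.5°, so its window axis is at about 106.5° and needs only -16.7° to line up.

```bash
cat >> h.py <<'E'
from scipy.spatial.transform import Rotation as Ro
def down(deg):
    a=np.radians(deg); x=np.array([np.cos(a),np.sin(a),0]); z=np.array([0,0,-1.])
    return Ro.from_matrix(np.c_[x,np.cross(z,x),z]).as_quat().tolist()
def pick(p,deg):
    """the half-turn variant with the wrist nearer its middle"""
    c=[(abs(q[5]),d) for d in(deg,deg-180) if (q:=inverse_kinematics(p,down(d))) is not None]
    return min(c)[1]
WELL=np.array([.5265,-.0256]); WYAW=-.2
E
python3 - <<'E'
from h import *
x,y=WELL
d=pick([x,y,.2],90+WYAW); q=down(d); print("deg",d)
move_gripper(.052)
move_ptp([x,y,.20],q)
print(servo_line([x,y,.095],rate=.12,contact_N=10), current_position(), current_clock())
move_gripper(.0); print("gap",current_finger_gap(),current_force(),current_torque())
servo_line([x,y,.22],rate=.15)
print("gap",current_finger_gap(),current_force(),current_clock())
T=[.5095,-.2975]; d=pick([*T,.2],96.2)
move_ptp([*T,.17],down(d)); servo_line([*T,.09],rate=.15)
print(servo_line([*T,.078],rate=.03,contact_N=4), current_position(), current_force())
move_gripper(.06); servo_line([*T,.18],rate=.25)
print(current_clock())
for n in("scene","top"):
    c=capture(n); W=cloud(c)
    for k in spot_in(n,"plug_center")[:4]: u,v=map(int,k["xy"]); print(n,round(k["conf"],2),u,v,W[v,u].round(3))
    if n=="scene": cv2.imwrite("pics/s1.png",cv2.resize(c["image"][120:310,90:390],None,fx=2.6,fy=2.6,interpolation=3))
E
```

```text
deg -90.2
False [ 0.52711992 -0.02575517  0.09556139] 5.375
gap 0.02953258764270532 [-0.66639271  0.92683446  2.7572237 ] [ 0.09032891  0.05350423 -0.03218393]
gap 0.029590500923036264 [-0.36761248  0.01941378 -1.73361022] 6.8417
True [ 0.51047015 -0.29780742  0.08354723] [ 0.62141755 -0.51692931  1.0356813 ]
10.125
scene 0.73 244 175 [ 0.409 -0.124  0.062]
scene 0.63 144 228 [ 0.52  -0.296  0.064]
scene 0.61 317 173 [0.417 0.013 0.061]
top 0.9 382 330 [ 0.403 -0.117  0.111]
top 0.66 313 325 [0.412 0.016 0.11 ]
top 0.46 452 275 [ 0.515 -0.278  0.026]
```

View pics/s1.png

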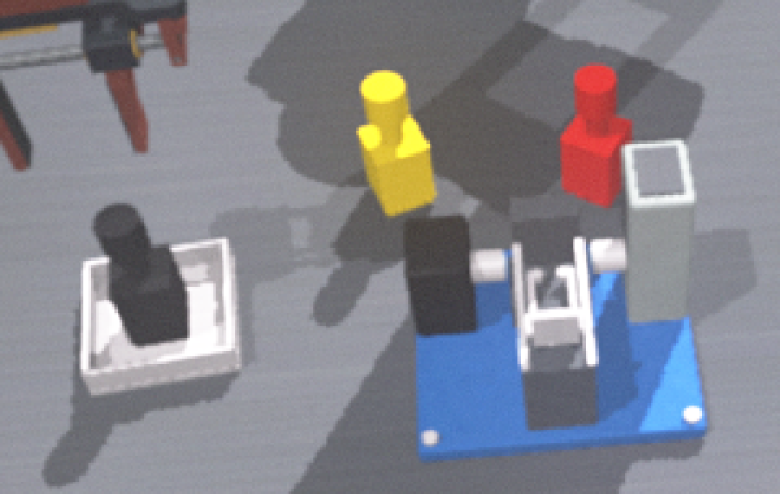

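The plug stands upright in the tray at (145,280), and the well is empty at (545,225), with the clip still back. Next comes the cell.

```bash
python3 - <<'E'
from h import *
c=capture("top"); W=cloud(c); 
def ext(x0,x1,y0,y1,z0,z1,l):
    m=(W[...,0]>x0)&(W[...,0]<x1)&(W[...,1]>y0)&(W[...,1]<y1)&(W[...,2]>z0)&(W[...,2]<z1); P=W[m]
    print(l,len(P),np.percentile(P,[3,97],axis=0).round(4).tolist() if len(P)>5 else "")
ext(.48,.57,-.06,.01,.005,.03,"floor"); ext(.48,.512,-.045,-.005,.07,.09,"cheek-x"); ext(.54,.66,-.05,0,.105,.13,"tab")
C=np.array([.5252,.2790]); d=pick([*C,.2],106.6); e=d-16.8; print(d)
move_gripper(.052)
move_ptp([*C,.20],down(d))
print(servo_line([*C,.088],rate=.12,contact_N=10), current_position())
move_gripper(0); print("gap",current_finger_gap(),current_force(),current_torque(),current_position())
servo_line([*C,.27],rate=.2); print("gap",current_finger_gap(),current_force(),current_torque())
move_ptp([*WELL,.265],down(e)); servo_line([*WELL,.185],rate=.15)
sleep(.2); print(current_position(),current_force(),current_torque(),current_clock())
for n in("scene","top"):
    c=capture(n); cv2.imwrite(f"pics/{n}2.png",c["image"])
s=cv2.imread("pics/scene2.png")[130:290,220:380]; t=cv2.imread("pics/top2.png")[190:310,260:410]
cv2.imwrite("pics/c2.png",np.hstack([cv2.resize(s,(400,400),interpolation=3),cv2.resize(t,(400,400),interpolation=3)]))
E
```

```text
floor 705 [[0.4803, -0.0582, 0.012], [0.5652, 0.0091, 0.0189]]
cheek-x 189 [[0.4846, -0.0432, 0.0765], [0.503, -0.0066, 0.0823]]
tab 62 [[0.6104, -0.0389, 0.1106], [0.616, -0.0108, 0.1205]]
106.6
False [0.52582315 0.27920183 0.08865411]
gap 0.027662266032572498 [-0.24383586  0.86208978  2.99743056] [ 0.07170012 -0.0412955   0.01650138] [0.52545685 0.2791569  0.08840444]
gap 0.027838389344009083 [ 0.37252893 -0.42315165 -3.95366963] [ 0.02973129 -0.16386937 -0.01107155]
[ 0.52743533 -0.02563473  0.18615616] [-0.29203975 -0.75731425 -3.74069633] [ 0.06466626 -0.11824962  0.02898854] 17.5167
```

View pics/c2.png

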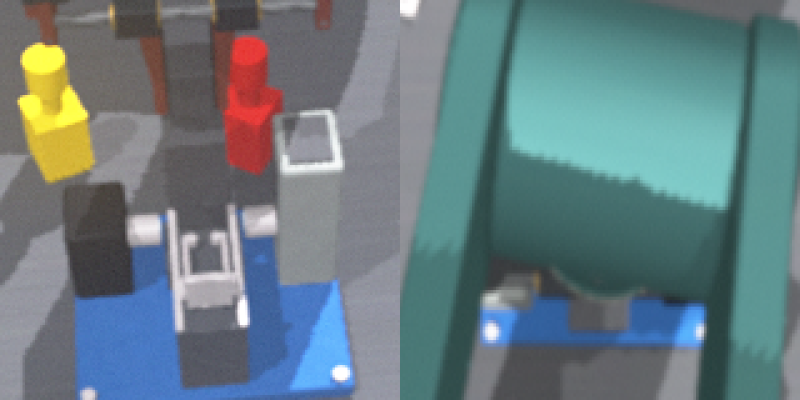

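The cell hangs upright over the well at (205,180 in the left half), with a plain face towards the camera (+x), so its windows face ±y. The clip is back. I'll insert with force guarding and an offset search.

```bash
python3 - <<'E'
from h import *
for ox,oy in [(0,0),(-.001,0),(.001,0),(-.002,0),(.002,0),(0,.001),(0,-.001),(-.001,.001),(-.001,-.001),(.001,.001),(.001,-.001)]:
    p=WELL+[ox,oy]
    z=current_position()[2]
    servo_line([*p,z],rate=.05)
    hit=servo_line([*p,.0985],rate=.04,contact_N=8)
    P=current_position(); print(ox,oy,hit,np.round(P,4),np.round(current_force(),1),np.round(current_torque(),2),round(current_clock(),1))
    if P[2]<.103: break
    servo_line([*p,P[2]+.004],rate=.08)
    if current_clock()>35: break
E
```

```text
0 0 True [ 0.5265 -0.0256  0.0994] [-0.9  0.6  7. ] [-0.02 -0.1   0.01] 19.9
```

```bash
python3 - <<'E'
from h import *
move_gripper(.05); servo_line([*WELL,.19],rate=.2)
q=down(90+WYAW-0) if False else current_orientation()
x=.655; y=WELL[1]
move_ptp([x,y,.19],q); move_gripper(0)
c=capture("scene"); W=cloud(c)
def ext(x0,x1,y0,y1,z0,z1,l):
    m=(W[...,0]>x0)&(W[...,0]<x1)&(W[...,1]>y0)&(W[...,1]<y1)&(W[...,2]>z0)&(W[...,2]<z1); P=W[m]
    print(l,len(P),np.percentile(P,[3,50,97],axis=0).round(4).tolist() if len(P)>5 else "")
ext(.48,.56,-.06,.015,.125,.145,"cell head")
servo_line([x,y,.104],rate=.2); print(current_position(),current_force())
servo_line([.634,y,.104],rate=.1); f0=current_force()
h=servo_line([WELL[0]+.054+.004,y,.104],rate=.05,contact_N=30); print("to .046",h,current_position(),current_force()-np.array(f0))
h=servo_line([WELL[0]+.054-.006,y,.104],rate=.03,contact_N=22); print("home",h,current_position(),current_force()-np.array(f0))
p=current_position(); servo_line([p[0]+.02,y,.104],rate=.1); servo_line([p[0]+.03,y,.22],rate=.25)
move_ptp([.5,-.25,.25],q)
print(current_clock(),current_force())
for n in("scene","top"):
    c=capture(n); cv2.imwrite(f"pics/{n}3.png",c["image"]); W=cloud(c)
    ext(.48,.555,-.06,.015,.125,.145,n+" cell head"); ext(.557,.66,-.05,0,.105,.125,n+" tab")
    for k in spot_in(n,"plug_center")[:4]: u,v=map(int,k["xy"]); print(n,round(k["conf"],2),W[v,u].round(3))
s=cv2.imread("pics/scene3.png")[150:290,230:370]; t=cv2.imread("pics/top3.png")[205:305,275:375]
cv2.imwrite("pics/c3.png",np.hstack([cv2.resize(s,(400,400),interpolation=3),cv2.resize(t,(400,400),interpolation=3)]))
E
```

```text
cell head 9 [[0.5315, -0.0259, 0.1352], [0.5363, -0.0245, 0.1355], [0.5411, -0.0239, 0.1369]]
[ 0.65543338 -0.02567502  0.10441478] [ 0.41788702 -0.64829249  0.70751484]
to .046 False [ 0.58354522 -0.02553442  0.10385659] [-0.24728997 -0.32761588 -0.28132744]
home True [ 0.58145143 -0.02574982  0.10458962] [1.34610513 0.48520245 1.24392594]
26.975 [-0.59790563 -0.59661716  0.62569493]
scene cell head 273 [[0.5159, -0.0409, 0.1265], [0.5329, -0.0277, 0.1351], [0.5423, -0.0148, 0.1376]]
scene tab 142 [[0.5639, -0.0403, 0.1058], [0.5687, -0.026, 0.1151], [0.5705, -0.0128, 0.1203]]
scene 0.98 [ 0.411 -0.126  0.059]
scene 0.87 [ 0.521 -0.293  0.065]
scene 0.61 [0.418 0.011 0.061]
top cell head 221 [[0.5135, -0.0397, 0.1322], [0.5271, -0.0262, 0.1351], [0.5406, -0.0128, 0.1379]]
top tab 61 [[0.5625, -0.0389, 0.1106], [0.5655, -0.0246, 0.1171], [0.5682, -0.0108, 0.1198]]
top 0.72 [0.416 0.02  0.114]
top 0.72 [ 0.547 -0.023  0.093]
top 0.67 [ 0.401 -0.123  0.11 ]
top 0.55 [ 0.517 -0.282  0.064]
```

View pics/c3.png

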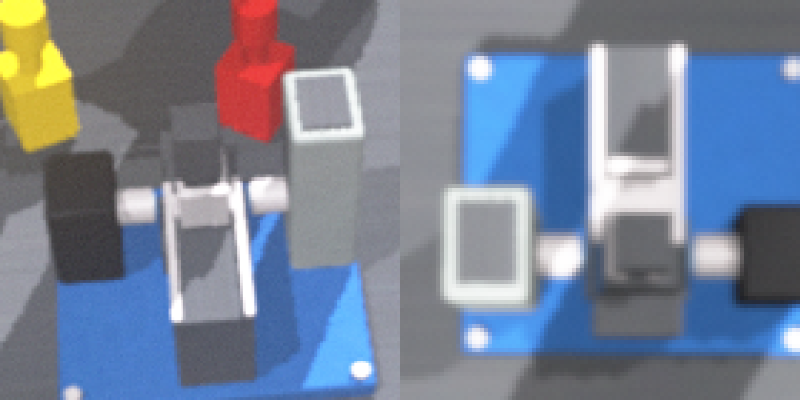

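The cell is seated with its head at z 0.135, and the tab is close to home. The contact stop position is ambiguous by about 1 mm, so I'll push once more against the stop and measure.

```bash
python3 - <<'E'
from h import *
q=down(-90.2); y=WELL[1]
move_ptp([.61,y,.22],q); servo_line([.61,y,.104],rate=.2); servo_line([.587,y,.104],rate=.1); sleep(.2)
f0=np.array(current_force())
for xx in np.arange(.5845,.5735,-.001):
    servo_line([xx,y,.104],rate=.03); sleep(.1); f=current_force()-f0
    print(round(xx,4),np.round(current_position()[0],4),np.round(f,1))
    if f[0]>25: break
servo_line([.60,y,.104],rate=.1); servo_line([.61,y,.22],rate=.25); move_ptp([.5,-.25,.25],q)
print(current_clock())
for n in("top","scene"):
    c=capture(n); W=cloud(c)
    def rect(x0,x1,y0,y1,z0,z1):
        m=(W[...,0]>x0)&(W[...,0]<x1)&(W[...,1]>y0)&(W[...,1]<y1)&(W[...,2]>z0)&(W[...,2]<z1);P=W[m]
        return len(P),cv2.minAreaRect((P[:,:2]*1000).astype(np.float32)),P.max(0).round(4),np.median(P,0).round(4)
    print("head",rect(.48,.555,-.06,.015,.13,.145)); print("tab",rect(.557,.66,-.05,0,.105,.125))
    if n=="top":
        for k in("can_center","cartridge_center"): 
            u,v=map(int,spot_in(n,k)[0]["xy"]); print(k,W[v,u].round(3))
E
```

```text
0.5845 0.5845 [-0.5  0.2  0.2]
0.5835 0.5835 [-0.5  0.7 -0.1]
0.5825 0.5825 [0.6 1.  0.4]
0.5815 0.5815 [-0.3 -0.8  0.5]
0.5805 0.5813 [ 2.4  1.  -2. ]
0.5795 0.5813 [ 6.2  0.8 -3.8]
0.5785 0.5813 [ 8.   1.5 -4.6]
0.5775 0.5812 [10.3  2.3 -7.1]
0.5765 0.5813 [11.9  1.7 -8.9]
0.5755 0.5812 [15.   2.7 -9.9]
0.5745 0.5811 [ 16.1   1.7 -11.2]
0.5735 0.5811 [ 17.9   3.3 -11.7]
37.7083
head (221, ((527.1873168945312, -26.268310546875), (27.499771118164062, 27.0134334564209), 0.009689993225038052), array([ 0.5409, -0.0128,  0.139 ]), array([ 0.527 , -0.0262,  0.1352]))
tab (61, ((565.2647705078125, -25.516300201416016), (5.89381742477417, 29.581924438476562), 0.7633495926856995), array([ 0.5683, -0.0108,  0.1209]), array([ 0.5641, -0.0246,  0.1177]))
can_center [0.594 0.259 0.117]
cartridge_center [0.444 0.271 0.097]
head (246, ((529.05712890625, -27.60479736328125), (29.007694244384766, 27.80354881286621), 0.21443086862564087), array([ 0.5436, -0.0137,  0.1387]), array([ 0.5307, -0.0279,  0.1355]))
tab (144, ((566.960693359375, -26.550138473510742), (8.347965240478516, 28.904460906982422), 3.4783918857574463), array([ 0.5713, -0.0123,  0.121 ]), array([ 0.5687, -0.0266,  0.1156]))
```

```bash
python3 -c "
from h import *
print(current_finger_gap(),current_position()); close_job()"
```

```text
0.00042529023904296884 [ 0.5006037  -0.24876753  0.24965645]
the job is handed in; nothing more can be done
```

The job is done and handed in at about 38 s on the robot's clock, against the 67 s limit.

- **Plug:** I took the black plug out of the well and stood it in the steel tray. The picture after release shows it upright there. The red and yellow look-alikes were not touched.
- **Cell:** I turned it 16.8° so its windows face the lamp and the detector. It went into the well on the first try and seated at the expected depth. The head's top is at z = 0.135 m and its yaw is within about 0.2° of the gauge.
- **Clip:** I pushed the tab until it hit the stop. A second push of 18 N did not move it, which is more than the 12 N the arms need to open. The tab face is 43 to 45 mm from the well axis, against 44 mm when home.
- **Hand and bystanders:** The arm is clear with the fingers empty. In the last detections the can and the cartridge stand where they did at the start. I did not measure the spanner and the flange again; the arm did not go near them.

**Disagreements:** The two cameras differ by about 1.5 mm. The force reading just after the first push was low (1.3 N), so I pushed a second time to confirm the clip was home. One low-confidence network report of a plug at the gauge was really the cell.

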